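# Tip the dishes to the reading end of a tilting dish tray

### The arm

A 7-joint arm with a two-finger parallel gripper is mounted at the origin on the work surface. World frame = base frame: x ahead of the robot, y to its left, z up, the work surface at z = 0. Lengths are in mm, angles in rad, forces in N, time in s.
With the tool pointing down it reaches from about 400 to 850 mm from the base axis. Payload 4.5 kg.
Tool frame: the origin (TCP) lies between the finger pads; the fingertips stand 17 mm ahead of it and the grasp point (between the pads) lies 2 mm behind it (ctrl.nose_length is the distance from the TCP to the fingertips, in mm); z points along the fingers, y is the direction in which the jaws open and shut (so a half turn about z gives the same grasp; the last joint's range is limited). The gripper opens to 88 mm and grips with 3 to 60 N. Pads are 18 mm wide; open, the fingers measure 123 mm over their backs; the gripper's body (75 mm by 187 mm) begins 45 mm behind the grasp point.
Start: joints at [1.324, 0.689, -0.195, 1.565, 0.157, 0.902, -0.215], TCP at [173.231, -600.536, 255.743] pointing down, gripper open.
Joint ranges: [-3.01, 3.01], [-0.46, 2.08], [-1.47, 1.51], [0.13, 2.56], [-1, 4.14], [0.04, 2.09], [-2.66, 2.66]. Speed limits (rad/s): [2.57, 2.57, 3.14, 3.14, 3.14, 3.14, 3.14].

### API

Orientations are given as a unit quaternion [w, x, y, z].
In Python, from plant import ctrl gives the robot as it stands.
- The arm moves only by the shell command python3 -m crank 'ROWS'. ROWS is JSON, a list of rows, each an object with "delta_rot": the turn, a rotation vector about the tool's x, y, z scaled (see below), a list of three; "linear": the shift along the tool's x, y, z scaled (see below), a list of three; "grip": the gripper's target within -1 to 1 (fully open at 1, half-way at 0, shut at -1). In form: [{"delta_rot": [rx, ry, rz], "linear": [tx, ty, tz], "grip": grip}, ...]. A call has 1 to 5 rows; each row shifts and turns the commanded pose from where the row before left it, along the tool's axes as they then stand; what a row does not reach is not made up. The controller multiplies each number of a shift by 30 cm and each number of a turn by 0.08 rad. A row lasts 1/10 s, in which the tool goes at most 50 mm and 8.59 degrees, less where a joint would pass 70% of its speed; a pose out of reach is approached as far as the arm can. A call with a number of a shift or a turn outside -1 to 1 is refused whole. A call with a gripper value outside its range is refused whole. The fingers move at their own pace and stop on an object; the grip force is fixed at half the most. Time passes only in rows, so rows that do not move let the fingers close. It gives the time, the measured TCP pose, the force and the opening at its end, in the units of the state.
- ctrl.state(): the state, without advancing time (a new reading comes with each control period).
- ctrl.snapshot(name): name is "side" or "top" or "wrist"; returns the picture (384x512x3 uint8, red, green, blue); there is no depth.
- ctrl.camera_info(name): a dict with "K" (3x3 intrinsics, pixels), "k1" (the pictures are not rectified: a ray, as slopes to the right and down, at radius r is drawn at 1 + k1 r^2 times it, then the intrinsics apply), "eye" and "attitude" of the camera in the world. Camera axes: x right, y down, z forward; pixel columns grow to the right and rows downward; lengths in mm; the calibration is good to about 2 mm. A picture is of the moment at which its call begins: read the wrist's pose just before it. camera_info takes no time and is no camera call; for the wrist camera it gives the pose at the moment of the call.
- ctrl.finish_job(): hands the job in, once; it reports no verdict.
Trained networks look in the newest picture that a camera, given by its name, has taken for a name from the list of things; names that differ only in an ending like _2 or _b are one class to them, and where a whole thing is asked for, a point or a joint stands for the part that bears it (a point fixed in the world has none). Each returns a list of dicts, best first, with "confidence" (0 to 1); they miss things now and then, are a little off and sometimes report something else, mostly with a low value. They report only what shows in the picture. A call takes as long as a camera call.
- ctrl.look_for(camera, query): "rect" ([centre column, centre row, width, height] in pixels, round what is visible of it).
The state is a dict: "time": time; "joint_positions": joint angles; "joint_velocities": joint speeds; "joint_efforts": joint torques, N m; "tool_pos": TCP position; "eef_rot": TCP orientation; "ft_force": force on the tool from outside, world axes, zero at the start; "ft_torque": the same for the moment, N m; "grip_width": opening from 0.0 (shut) to 1.0 (fully open).
Only numpy, scipy, OpenCV 4.12 (cv2) and the standard library are available. Lean on these libraries where they do the work, as an engineer would, in place of code of your own. Each camera call takes 0.05 s, during which the arm holds its last target.

### The job

Lay the loose little Petri dish flat in the empty end of the tipping tray, behind the two already there, and let go. Then push the tray's lip down until the tray bears on the rubber rest below it and keep it there with a light steady press of about 10 N for a few seconds, never ramming the rest, while all three dishes slide up against one another at the lip end. Ease the tray back up to level without letting it snap back, and leave the things standing around where they are.

Things in the scene. Friction and masses are not known exactly. Their poses are not given: they have to be found in the camera images.
- tray: White open trough, a see-saw pivoted mid-length on a fixed blue stand. Inside 320 x 75 mm, 22 deep, walls 3 thick. Origin on the hinge axis, 95 mm above the bench; x along the trough to the lip (about the robot's left), y along the hinge, z up. In this frame: floor top z = 8 mm, underside z = 4, wall tops z = 30, end walls' inner faces x = +160 and -160. Level at the start.
- hinge (a point): Middle of the hinge axis (the tray's origin and axes, at mid-length). Pushing the lip down turns the tray about its +y. A spring holds it level against a stop: about 2 N at the lip moves it and 2 to 3 N holds it near the rest; let go, it snaps up. It meets the rest at 19 to 26 degrees, not known beforehand. The floor is slippery: dishes start to slide at about 12 to 17 degrees.
- lip (a point): Where to push: the centre of the top face of the flat out-turned lip on the tray's +x end, at (185, 0, 30) mm in the tray's frame. The lip is 42 long (x = 163 to 205 mm), 81 wide and 4 thick. Axes as the tray's; it moves with the tray.
- bay (a point): Centre of the empty end of the trough, on the floor's top face at (-100, 0, 8) mm in the tray's frame, where the loose dish is to be laid. Free floor about 115 long, 75 wide. The dish goes in held with one finger before and one behind it along the trough (x); beside it there are only 10 mm to each side wall.
- rest: Heavy loose screw-jack rest on the bench under the lip half of the tray, 105 to 120 mm from below the hinge: steel foot 52 across, and a rubber dome of 14 mm radius whose top is set between 48 and 56 mm above the bench (not measured). Origin: centre of the underside. Keep the load on it between 4 and 25 N; 10 N at the lip loads it by about 11 N, each N more adds about 1.5 N.
- dish_c_center (a point): Centre of the loose dish, lying flat on the bench to the robot's right: a closed clear Petri dish with dark red filling, 55 across and 15 high, about 30 g; z is its axis.
- dish_a_center (a point): Centre of the dish lying in the trough near its middle, same kind as the loose dish.
- dish_b_center (a point): Centre of the dish lying in the trough nearer the lip, same kind as the loose dish.
- vial: Bystander: glass vial with white cap standing upright, 25 across, 60 high; origin at its underside's centre. Leave it.
- stack: Bystander: stack of four big dishes, 90 across, 60 high; origin at its underside's centre. Leave it.
- strip: Bystander: flat clear test strip tray, 50 by 130, 12 high, long side along its y; origin at its underside's centre. Leave it.

How it is judged:
By the outcome, as a careful person would: the job done as asked, in the order asked, and still so for the second after the job is handed in, with the robot touching nothing.
It also fails if it takes over 70 s, if anything falls off the work surface, if the arm or the gripper's body presses on something with over 40 N, if the wrist force passes 120 N, or if a joint passes its speed limit or range.

## Working session

There is one attempt and no reset: what is moved stays moved. The work goes in short steps, Python scripts to look and compute and a shell command to move; the robot and the scene stay as the last step left them, time stands still between calls to the robot, and variables do not carry over. Pictures are saved under pics/ and viewed, and the job is handed in when it is done.

```bash
ls; mkdir -p pics; python3 - <<'E'
from plant import ctrl
import cv2,json
s=ctrl.state();print({k:s[k] for k in ('time','tool_pos','eef_rot','ft_force','grip_width')})
for n in ('side','top','wrist'):
    im=ctrl.snapshot(n);cv2.imwrite(f'pics/{n}0.png',im[:,:,::-1])
    print(n,ctrl.camera_info(n))
    for q in ('tray','hinge','lip','bay','rest','dish_c_center','vial','stack','strip'):
        r=ctrl.look_for(n,q);print(q,[( [round(float(v)) for v in d['rect']],round(d['confidence'],2)) for d in r[:4]])
E
```

```text
pics
{'time': 0.0, 'tool_pos': array([ 172.97833161, -599.93802512,  254.92431271]), 'eef_rot': array([-9.03630830e-04,  9.90154944e-01,  1.39972604e-01, -2.00931154e-04]), 'ft_force': array([ 0.07618198,  0.60769455, -0.45024329]), 'grip_width': 1.0011702359077557}
side {'K': array([[374.36700952,   0.        , 254.49155215],
       [  0.        , 374.36700952, 190.75951596],
       [  0.        ,   0.        ,   1.        ]]), 'k1': -0.01837677291254605, 'eye': array([ 87.21734425, 722.64868101, 538.53667129]), 'attitude': array([ 0.11876028, -0.18942146,  0.83428833, -0.50396278])}
tray [([195, 198, 102, 74], 0.71)]
hinge [([195, 198, 106, 72], 0.84)]
lip [([194, 198, 106, 76], 0.75)]
bay [([193, 196, 108, 79], 0.59)]
rest [([188, 244, 19, 24], 0.95)]
dish_c_center [([291, 186, 15, 12], 0.66)]
vial [([262, 232, 9, 25], 0.81)]
stack [([215, 351, 58, 66], 0.8)]
strip [([287, 215, 27, 27], 0.92)]
top {'K': array([[440.54248091,   0.        , 256.65749195],
       [  0.        , 440.54248091, 192.34347197],
       [  0.        ,   0.        ,   1.        ]]), 'k1': -0.09871406255084451, 'eye': array([ 269.47198536,   17.80426868, 1154.77402288]), 'attitude': array([-0.06096562,  0.70596368, -0.70201546,  0.07122343])}
tray [([231, 158, 153, 42], 0.86)]
hinge [([233, 160, 150, 41], 0.64)]
lip []
bay []
rest []
dish_c_center [([357, 212, 21, 20], 0.79)]
vial [([242, 227, 8, 13], 0.58)]
stack [([107, 250, 39, 37], 0.75)]
strip [([301, 225, 49, 28], 0.75)]
wrist {'K': array([[283.39032453,   0.        , 258.16219926],
       [  0.        , 283.39032453, 194.11861684],
       [  0.        ,   0.        ,   1.        ]]), 'k1': 0.014882618041032945, 'eye': array([ 245.79934903, -579.75999151,  384.74280426]), 'attitude': array([ 0.11969478,  0.79006116, -0.59442417, -0.09020215])}
tray []
hinge []
lip []
bay []
rest []
dish_c_center []
vial []
stack []
strip []
```

```bash
python3 - <<'E'
import cv2
a=cv2.imread('pics/top0.png');cv2.imwrite('pics/top0z.png',cv2.resize(a[110:290,70:400],None,fx=2.4,fy=2.4,interpolation=cv2.INTER_CUBIC))
a=cv2.imread('pics/side0.png');cv2.imwrite('pics/side0z.png',cv2.resize(a[140:290,120:330],None,fx=3.7,fy=3.7,interpolation=cv2.INTER_CUBIC))
E
```

```text
(no output)
```

View pics/top0z.png

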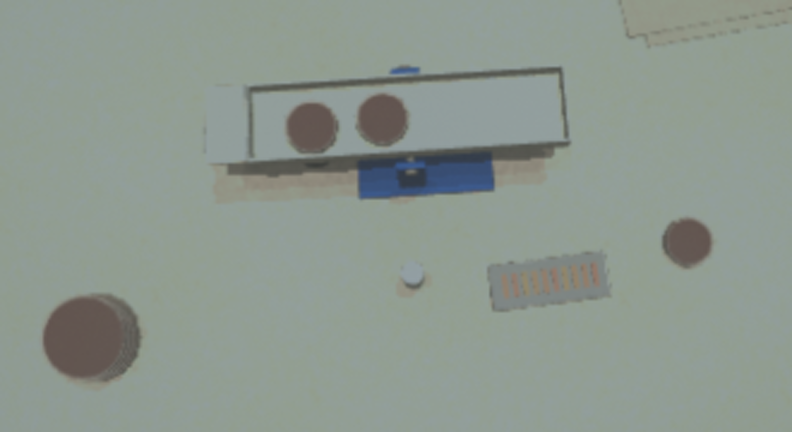

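View pics/side0z.png

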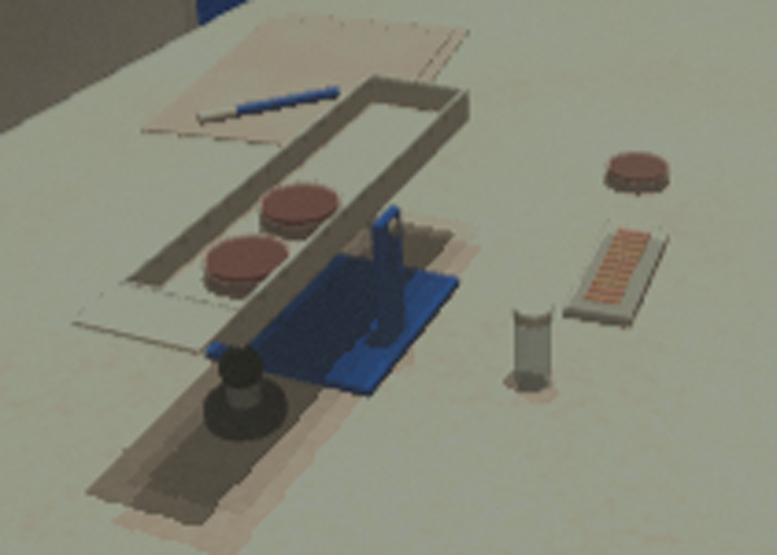

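```bash
cat > h.py <<'E'
import numpy as np,cv2
from scipy.spatial.transform import Rotation as R
from scipy.optimize import least_squares
def q2m(q): return R.from_quat([q[1],q[2],q[3],q[0]]).as_matrix()
def ray(ci,u,v):
    K=ci['K'];x=np.array([(u-K[0,2])/K[0,0],(v-K[1,2])/K[1,1]])
    s=x.copy()
    for _ in range(20): s=x/(1+ci['k1']*(s@s))
    return q2m(ci['attitude'])@np.array([s[0],s[1],1])
def pl(ci,u,v,z):
    d=ray(ci,u,v);e=np.array(ci['eye']);return e+d*(z-e[2])/d[2]
def proj(ci,P):
    c=q2m(ci['attitude']).T@(np.array(P)-ci['eye']);s=c[:2]/c[2];s=s*(1+ci['k1']*(s@s))
    return np.array([ci['K'][0,0]*s[0]+ci['K'][0,2],ci['K'][1,1]*s[1]+ci['K'][1,2]])
E
python3 - <<'E'
from h import *
from plant import ctrl
ci=ctrl.camera_info('top')
z2=lambda a,b:(70+a/2.4,110+b/2.4)
# guess correspondences: lip left; image up = +x world?
for n,(a,b) in {'c':(688,241),'vial':(412,272)}.items(): print(n,pl(ci,*z2(a,b),15 if n=='c' else 60))
print('c rect',pl(ci,357,212,12))
pts=[((205,40.5),(206,162)),((205,-40.5),(208,86)),((163,-40.5),(247,86)),((-163,-40.5),(562,68)),((-163,40.5),(569,143)),((163,40.5),(248,161))]
W=[pl(ci,*z2(*p),125)[:2] for _,p in pts];print(np.round(W,1))
T=np.array([p for p,_ in pts])
for s in (1,-1):
    f=lambda q:(np.array([[np.cos(q[2]),-np.sin(q[2])],[np.sin(q[2]),np.cos(q[2])]])@(T*[1,s]).T).T.__add__(q[:2]).__sub__(W).ravel()
    r=least_squares(f,[400,50,1.57]);print(s,r.x,np.round(r.fun,1))
for n,(a,b) in {'a':(382,119),'b':(312,127)}.items(): print(n,pl(ci,*z2(a,b),118))
# side check for c
cs=ctrl.camera_info('side');print('c side',pl(cs,120+637/3.7,140+163/3.7,15))
print('rest side',pl(cs,120+241/3.7,140+355/3.7,50),'foot',pl(cs,120+245/3.7,140+405/3.7,10))
E
```

```text
c [ 438.81466194 -262.2112643    15.        ]
vial [397.91813145  39.38801579  60.        ]
c rect [ 435.03816003 -263.68704189   12.        ]
[[ 499.1  245.3]
 [ 578.1  247.2]
 [ 578.3  207.4]
 [ 599.9 -112.5]
 [ 521.3 -118.1]
 [ 500.4  203.1]]
1 [550.44831963  43.85977003   1.63286285] [-1.8  0.7  0.   3.8  2.4  1.7  1.1 -3.8 -1.2 -3.2 -0.5  0.9]
-1 [550.54973959  43.86614861   1.63434998] [ 78.8   5.8 -81.   -1.3 -78.5  -3.4 -79.4  -8.9  80.    1.9  80.2   6. ]
a [546.47273101  70.25407057 118.        ]
b [537.63707805 140.91134069 118.        ]
c side [ 439.61362474 -265.97945292   15.        ]
rest side [543.78906276 152.78003818  50.        ] foot [546.35538591 151.22406066  10.        ]
```

```bash
cat >> h.py <<'E'
def dlt(target,yaw_y=None):
    from plant import ctrl
    s=ctrl.state();M=q2m(s['eef_rot']);d=np.array(target)-s['tool_pos']
    print('t',round(s['time'],2),'pos',np.round(s['tool_pos'],1),'F',np.round(s['ft_force'],1),'g',round(s['grip_width'],3))
    print('tool delta mm',np.round(M.T@d,1),'units',np.round(M.T@d/300,3))
    # desired: z down, y at angle yaw_y
    yv=np.array([np.cos(yaw_y),np.sin(yaw_y),0]);z=np.array([0,0,-1.]);D=np.stack([np.cross(yv,z),yv,z],1)
    print('rot units',np.round(R.from_matrix(M.T@D).as_rotvec()/.08,2),'units after rot',np.round(D.T@d/300,3))
E
python3 -m crank '[{"delta_rot":[0,0,0.9],"linear":[0.13,-0.1,0],"grip":0.9},{"delta_rot":[0,0,0.9],"linear":[0.125,-0.105,0.03],"grip":0.9},{"delta_rot":[0,0,0.9],"linear":[0.12,-0.11,0.03],"grip":0.9},{"delta_rot":[0,0,0],"linear":[0.11,-0.12,0.03],"grip":0.9},{"delta_rot":[0,0,0],"linear":[0.11,-0.12,0.03],"grip":0.9}]'
python3 -c "
from h import *
dlt([439,-265,150],-1.5087)"
```

```text
time: 2.0
tool_pos: [326.1, -407.2, 219.7]
eef_rot: [0.0, 0.999, 0.032, 0.0]
ft_force: [0.7, 0.1, 0.3]
grip_width: 0.954
t 2.0 pos [ 326.1 -407.2  219.7] F [0.7 0.1 0.3] g 0.954
tool delta mm [ 121.8 -134.7   69.7] units [ 0.406 -0.449  0.232]
rot units [ 0.01 -0.01  0.03] units after rot [ 0.405 -0.45   0.232]
```

```bash
python3 -m crank '[{"delta_rot":[0,0,0],"linear":[0.1,-0.112,0.058],"grip":0.8},{"delta_rot":[0,0,0],"linear":[0.1,-0.112,0.058],"grip":0.8},{"delta_rot":[0,0,0],"linear":[0.1,-0.112,0.058],"grip":0.8},{"delta_rot":[0,0,0],"linear":[0.1,-0.112,0.058],"grip":0.8},{"delta_rot":[0,0,0],"linear":[0,0,0],"grip":0.8}]'
python3 - <<'E'
from h import *
from plant import ctrl
dlt([439,-265,150],-1.5087)
ci=ctrl.camera_info('wrist');im=ctrl.snapshot('wrist');cv2.imwrite('pics/w1.png',im[:,:,::-1])
for d in ctrl.look_for('wrist','dish_c_center'):
    print(d, pl(ci,d['rect'][0],d['rect'][1],10))
E
```

```text
time: 2.5
tool_pos: [440.6, -259.0, 148.4]
eef_rot: [-0.003, 0.999, 0.039, 0.001]
ft_force: [0.1, -0.1, 1.1]
grip_width: 0.902
t 2.5 pos [ 440.6 -259.   148.4] F [ 0.1 -0.1  1.1] g 0.902
tool delta mm [-2.1  5.9 -1.6] units [-0.007  0.02  -0.005]
rot units [-0.07 -0.02  0.2 ] units after rot [-0.007  0.02  -0.005]
{'rect': [264.6, 191.2, 60.8, 52.3], 'confidence': 0.94} [ 436.90509151 -265.2012851    10.        ]
```

View pics/w1.png

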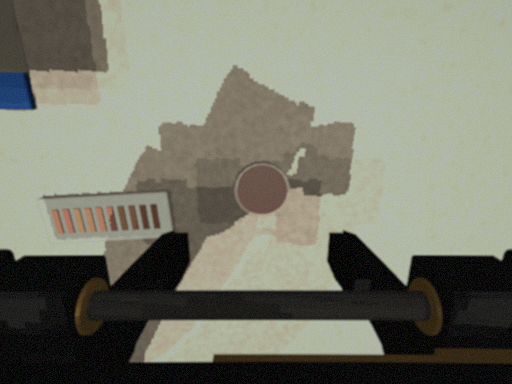

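The wrist picture shows the dish centred near (261,188), free between the fingers' lines, and the strip is well left at about (108,214). All three cameras agree on about (438,-264.5).

```bash
python3 -m crank '[{"delta_rot":[0,0,0.2],"linear":[-0.009,0.018,0.1],"grip":0.8},{"delta_rot":[0,0,0],"linear":[0,0,0.12],"grip":0.8},{"delta_rot":[0,0,0],"linear":[0,0,0.11],"grip":0.8},{"delta_rot":[0,0,0],"linear":[0,0,0.07],"grip":0.8},{"delta_rot":[0,0,0],"linear":[0,0,0],"grip":0.8}]'
python3 -c "
from h import *
dlt([438,-264.5,20.5],-1.5087)"
```

```text
time: 3.1
tool_pos: [431.4, -273.5, 28.4]
eef_rot: [-0.0, 1.0, 0.023, -0.002]
ft_force: [-0.9, 0.2, 0.2]
grip_width: 0.898
t 3.1 pos [ 431.4 -273.5   28.4] F [-0.9  0.2  0.2] g 0.898
tool delta mm [ 7.  -8.7  7.9] units [ 0.023 -0.029  0.026]
rot units [-0.01  0.05 -0.2 ] units after rot [ 0.024 -0.029  0.026]
```

```bash
python3 -m crank '[{"delta_rot":[0,0,0],"linear":[0,0,0],"grip":0.8},{"delta_rot":[0,0,0],"linear":[0,0,0],"grip":0.8},{"delta_rot":[0,0,0],"linear":[0,0,0],"grip":0.8}]'
python3 -c "
from h import *
dlt([438,-264.5,20.5],-1.5087)"
```

```text
time: 3.4
tool_pos: [434.2, -273.1, 31.5]
eef_rot: [0.001, 1.0, 0.024, 0.001]
ft_force: [0.3, 0.1, -0.1]
grip_width: 0.9
t 3.4 pos [ 434.2 -273.1   31.5] F [ 0.3  0.1 -0.1] g 0.9
tool delta mm [ 4.2 -8.4 11. ] units [ 0.014 -0.028  0.037]
rot units [ 0.02 -0.03 -0.18] units after rot [ 0.015 -0.028  0.037]
```

```bash
python3 -m crank '[{"delta_rot":[0,0,-0.18],"linear":[0.014,-0.028,0],"grip":0.8},{"delta_rot":[0,0,0],"linear":[0,0,0.02],"grip":0.8},{"delta_rot":[0,0,0],"linear":[0,0,0.017],"grip":0.8},{"delta_rot":[0,0,0],"linear":[0,0,0],"grip":0.8},{"delta_rot":[0,0,0],"linear":[0,0,0],"grip":0.8}]'
python3 -c "
from h import *
dlt([438,-264.5,20.5],-1.5087)"
```

```text
time: 3.9
tool_pos: [437.1, -263.7, 18.7]
eef_rot: [-0.0, 1.0, 0.032, -0.0]
ft_force: [1.2, 0.3, 0.5]
grip_width: 0.903
t 3.9 pos [ 437.1 -263.7   18.7] F [1.2 0.3 0.5] g 0.903
tool delta mm [ 0.9  0.9 -1.8] units [ 0.003  0.003 -0.006]
rot units [-0.    0.01  0.01] units after rot [ 0.003  0.003 -0.006]
```

```bash
python3 -m crank '[{"delta_rot":[0,0,0],"linear":[0.003,0,-0.005],"grip":-1},{"delta_rot":[0,0,0],"linear":[0,0,0],"grip":-1},{"delta_rot":[0,0,0],"linear":[0,0,0],"grip":-1},{"delta_rot":[0,0,0],"linear":[0,0,0],"grip":-1},{"delta_rot":[0,0,0],"linear":[0,0,0],"grip":-1}]'
python3 -m crank '[{"delta_rot":[0,0,0],"linear":[0,0,0],"grip":-1},{"delta_rot":[0,0,0],"linear":[0,0,0],"grip":-1}]'
python3 - <<'E'
from h import *
from plant import ctrl
dlt([438,-264.5,220],-1.5087)
im=ctrl.snapshot('wrist');cv2.imwrite('pics/w2.png',im[:,:,::-1])
E
```

```text
time: 4.4
tool_pos: [438.4, -263.7, 20.7]
eef_rot: [0.0, 1.0, 0.032, 0.0]
ft_force: [0.3, 0.7, 1.3]
grip_width: 0.611
time: 4.6
tool_pos: [438.4, -263.7, 20.7]
eef_rot: [0.0, 1.0, 0.032, 0.0]
ft_force: [-0.2, -0.2, 1.8]
grip_width: 0.617
t 4.6 pos [ 438.4 -263.7   20.7] F [-0.2 -0.2  1.8] g 0.617
tool delta mm [  -0.4    0.8 -199.3] units [-0.001  0.003 -0.664]
rot units [ 0.   -0.    0.01] units after rot [-0.001  0.003 -0.664]
```

View pics/w2.png

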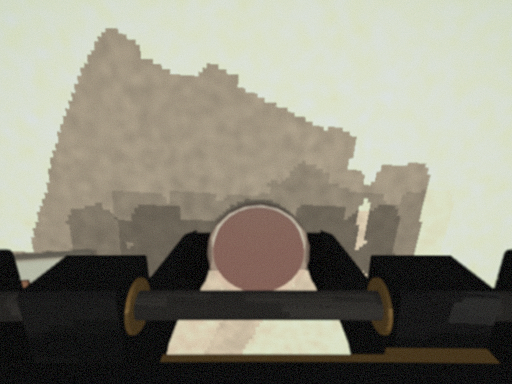

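Opening is 0.617 (54 mm), and the picture shows the dish square between the pads at (259,250). Lifting it.

```bash
python3 -m crank '[{"delta_rot":[0,0,0],"linear":[0,0,-0.1],"grip":-1},{"delta_rot":[0,0,0],"linear":[0,0,-0.16],"grip":-1},{"delta_rot":[0,0,0],"linear":[0,0,-0.16],"grip":-1},{"delta_rot":[0,0,0],"linear":[0,0,-0.16],"grip":-1},{"delta_rot":[0,0,0],"linear":[0.04,-0.06,-0.12],"grip":-1}]'
python3 -m crank '[{"delta_rot":[0,0,0],"linear":[0.08,-0.125,0],"grip":-1},{"delta_rot":[0,0,0],"linear":[0.08,-0.125,0],"grip":-1},{"delta_rot":[0,0,0],"linear":[0.08,-0.125,0],"grip":-1},{"delta_rot":[0,0,0],"linear":[0,0,0],"grip":-1},{"delta_rot":[0,0,0],"linear":[0,0,0],"grip":-1}]'
python3 -m crank '[{"delta_rot":[0,0,0],"linear":[0,0,0],"grip":-1},{"delta_rot":[0,0,0],"linear":[0,0,0],"grip":-1}]'
python3 - <<'E'
from h import *
from plant import ctrl
dlt([556.6,-55.9,123],-1.5087)
im=ctrl.snapshot('wrist');cv2.imwrite('pics/w3.png',im[:,:,::-1]); ci=ctrl.camera_info('wrist')
cv2.imwrite('pics/w3z.png',cv2.resize(im[:300,:,::-1],(800,469)))
print(ci)
print([(d['rect'],d['confidence']) for d in ctrl.look_for('wrist','dish_a_center')])
E
```

```text
time: 5.15
tool_pos: [447.7, -247.7, 233.3]
eef_rot: [0.001, 1.0, 0.029, 0.0]
ft_force: [1.1, 0.2, -1.5]
grip_width: 0.613
time: 5.65
tool_pos: [513.9, -126.8, 230.2]
eef_rot: [-0.0, 0.999, 0.033, -0.0]
ft_force: [0.6, -0.2, -0.5]
grip_width: 0.618
time: 5.85
tool_pos: [512.9, -129.8, 230.4]
eef_rot: [0.0, 1.0, 0.03, -0.001]
ft_force: [-0.7, -0.4, -0.6]
grip_width: 0.615
t 5.85 pos [ 512.9 -129.8  230.4] F [-0.7 -0.4 -0.6] g 0.615
tool delta mm [ 48.2 -71.2 107.3] units [ 0.161 -0.237  0.358]
rot units [ 0.01  0.01 -0.02] units after rot [ 0.161 -0.237  0.358]
{'K': array([[283.39032453,   0.        , 258.16219926],
       [  0.        , 283.39032453, 194.11861684],
       [  0.        ,   0.        ,   1.        ]]), 'k1': 0.014882618041032945, 'eye': array([ 588.59336319, -125.49834212,  359.36531896]), 'attitude': array([ 0.10952371,  0.71980605, -0.67770844, -0.10293245])}
[([32.7, 136.2, 63.2, 66.3], 0.85)]
```

View pics/w3z.png

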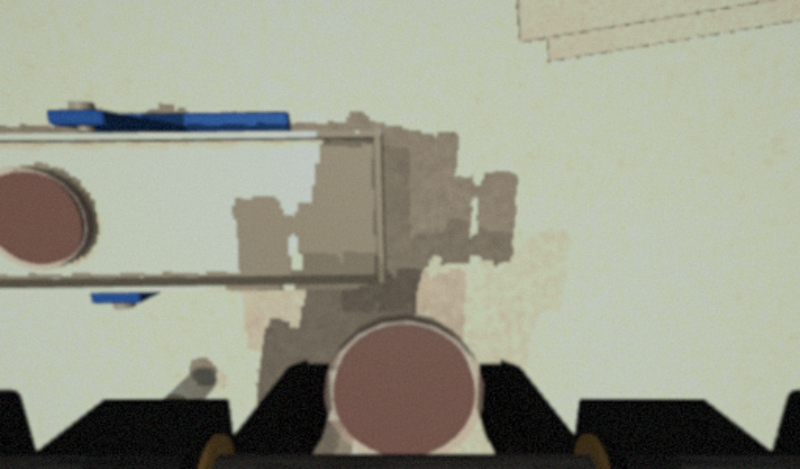

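The wrist picture shows the tray's -x end, with outer corners near zoomed (383,127) and (384,282). Dish A is near zoomed (42,217), and the held dish is at (405,388).

```bash
python3 - <<'E'
from h import *
from plant import ctrl
ci=ctrl.camera_info('wrist');f=1.5625
W=[pl(ci,a/f,b/f,125) for a,b in((383,127),(384,282),(20,129),(20,284))];print(np.round(W,1))
m=(W[0]+W[1])/2; tx=np.array([np.cos(1.633),np.sin(1.633),0])
print('end outer mid',m,'-> hinge',m+163*tx,'bay',m+63*tx)
for z in (100,): pass
print('edge dirs',[np.arctan2(*(W[i+2]-W[i])[[1,0]]) for i in (0,1)], np.arctan2(*(W[0]-W[1])[[1,0]]))
print('A',pl(ci,40/f,217/f,118))
# inner floor corners: visible edges rows 139..274 at col 300 ; z=103/125
print(pl(ci,300/f,140/f,103),pl(ci,300/f,273/f,125))
print('held', pl(ci,405/f,388/f,ctrl.state()['tool_pos'][2]-5.7))
E
```

```text
[[ 606.1 -114.2  125. ]
 [ 527.5 -118.4  125. ]
 [ 593.6   62.5  125. ]
 [ 514.3   78.   125. ]]
end outer mid [ 566.7810613  -116.30024121  125.        ] -> hinge [556.6483999   46.38451276 125.        ] bay [562.86475659 -53.42208477 125.        ]
edge dirs [np.float64(1.6413974243353964), np.float64(1.6377000024036366)] 0.053582587258206485
A [550.15369682  66.43322479 118.        ]
[598.37192861 -68.50917503 103.        ] [529.74687391 -72.69991373 125.        ]
held [ 517.00805212 -130.18632654  224.7873911 ]
```

```bash
python3 -m crank '[{"delta_rot":[0,0,0],"linear":[0.084,-0.12,0],"grip":-1},{"delta_rot":[0,0,0],"linear":[0.084,-0.12,0],"grip":-1},{"delta_rot":[0,0,0],"linear":[0,0,0.1],"grip":-1},{"delta_rot":[0,0,0],"linear":[0,0,0.1],"grip":-1},{"delta_rot":[0,0,0],"linear":[0,0,0],"grip":-1}]'
python3 -m crank '[{"delta_rot":[0,0,0],"linear":[0,0,0],"grip":-1},{"delta_rot":[0,0,0],"linear":[0,0,0],"grip":-1},{"delta_rot":[0,0,0],"linear":[0,0,0],"grip":-1}]'
python3 - <<'E'
from h import *
from plant import ctrl
dlt([558,-54.5,125],-1.504)
im=ctrl.snapshot('wrist');
cv2.imwrite('pics/w4z.png',im[:,:,::-1]); ci=ctrl.camera_info('wrist')
im=ctrl.snapshot('side');cv2.imwrite('pics/s4z.png',cv2.resize(im[140:290,120:330,::-1],None,fx=3.7,fy=3.7,interpolation=cv2.INTER_CUBIC))
E
```

```text
time: 6.45
tool_pos: [556.9, -53.3, 167.4]
eef_rot: [-0.0, 0.999, 0.031, -0.004]
ft_force: [-0.8, 0.1, 0.1]
grip_width: 0.613
time: 6.75
tool_pos: [560.5, -53.6, 172.0]
eef_rot: [0.0, 1.0, 0.031, 0.001]
ft_force: [0.2, 0.5, 0.5]
grip_width: 0.618
t 6.75 pos [560.5 -53.6 172. ] F [0.2 0.5 0.5] g 0.618
tool delta mm [-2.7  0.8 47. ] units [-0.009  0.003  0.157]
rot units [ 0.01 -0.04 -0.06] units after rot [-0.009  0.003  0.157]
```

View pics/w4z.png

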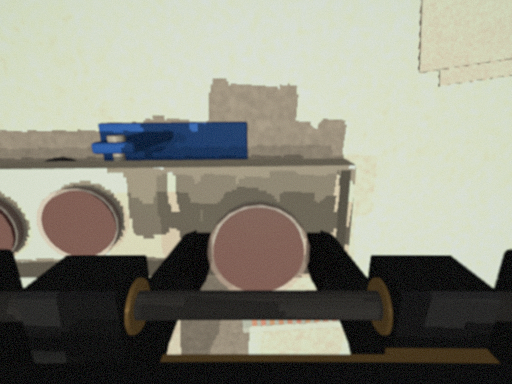

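View pics/s4z.png

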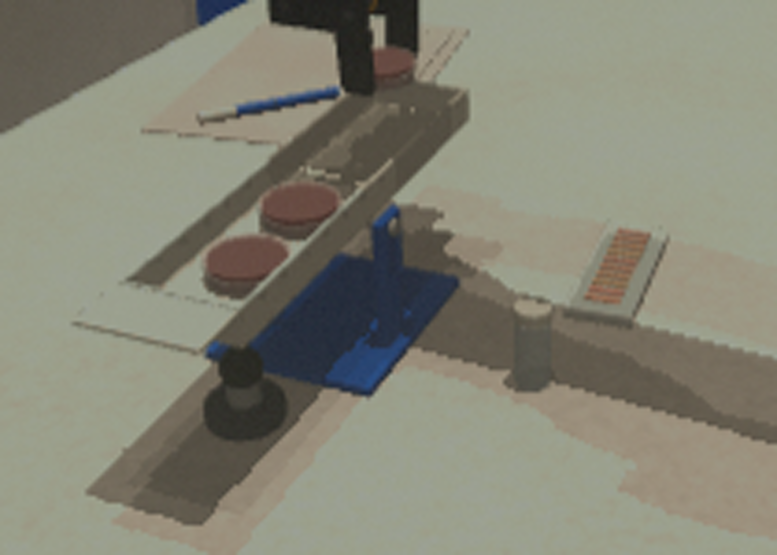

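The wrist view shows the dish at (259,250) above the bay, the far wall top at row ~164 and the end wall at column ~350. The side view agrees. Checking the lateral clearance numerically.

```bash
python3 - <<'E'
from h import *
from plant import ctrl
ci=ctrl.camera_info('wrist')
D=pl(ci,259,250,172-5.7); 
im=cv2.imread('pics/w4z.png');c=im[150:180,300].astype(int).sum(1);print(c)
far=pl(ci,300,160,125); end=pl(ci,354,164,125)
tx=np.array([np.cos(1.638),np.sin(1.638),0]);ty=np.array([-tx[1],tx[0],0])
print(D,far,end,'dish->far outer wall (want 40.5)',-(far-D)@ty,'dish->end outer(want 63)',-(end-D)@tx)
cv2.imwrite('pics/w4c.png',cv2.resize(im[140:290,130:390],None,fx=3,fy=3,interpolation=cv2.INTER_CUBIC))
E
```

```text
[374 366 368 363 346 308 293 276 282 288 279 270 271 265 278 338 385 441
 450 458 447 443 460 444 432 407 400 397 392 390]
[563.20630762 -53.96476573 166.3       ] [605.24837088 -77.10459889 125.        ] [ 604.81845256 -111.15414891  125.        ] dish->far outer wall (want 40.5) 40.393249483578344 dish->end outer(want 63) 59.854673090009896
```

View pics/w4c.png

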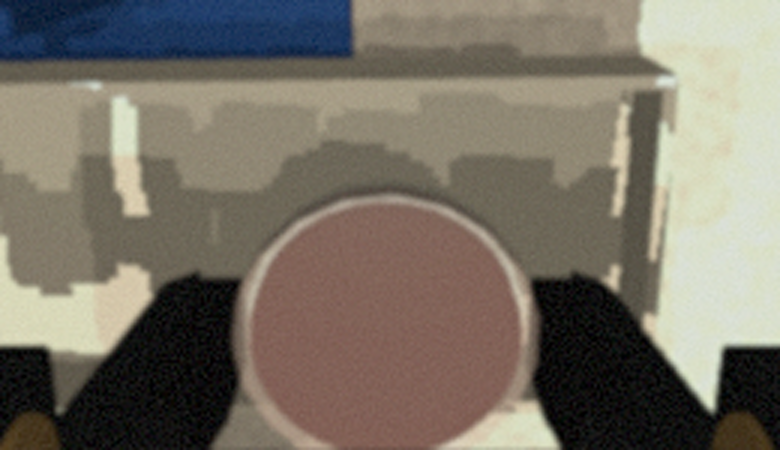

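```bash
python3 -m crank '[{"delta_rot":[0,0,0],"linear":[-0.015,-0.007,0],"grip":-1},{"delta_rot":[0,0,0],"linear":[0,0,0.04],"grip":-1},{"delta_rot":[0,0,0],"linear":[0,0,0],"grip":-1},{"delta_rot":[0,0,0],"linear":[0,0,0],"grip":-1},{"delta_rot":[0,0,0],"linear":[0,0,0],"grip":-1}]'
python3 - <<'E'
from h import *
from plant import ctrl
dlt([556,-52,125],-1.504)
im=ctrl.snapshot('wrist');cv2.imwrite('pics/w5c.png',cv2.resize(im[130:300,130:390,::-1],None,fx=3,fy=3,interpolation=cv2.INTER_CUBIC))
im=ctrl.snapshot('top');cv2.imwrite('pics/t5.png',cv2.resize(im[110:210,140:330,::-1],None,fx=4,fy=4,interpolation=cv2.INTER_CUBIC))
E
```

```text
time: 7.35
tool_pos: [555.0, -51.2, 158.3]
eef_rot: [0.0, 0.999, 0.032, -0.0]
ft_force: [0.4, -0.0, -0.5]
grip_width: 0.619
t 7.35 pos [555.  -51.2 158.3] F [ 0.4 -0.  -0.5] g 0.619
tool delta mm [ 0.9  0.8 33.3] units [0.003 0.003 0.111]
rot units [ 0.    0.   -0.04] units after rot [0.003 0.003 0.111]
```

View pics/w5c.png

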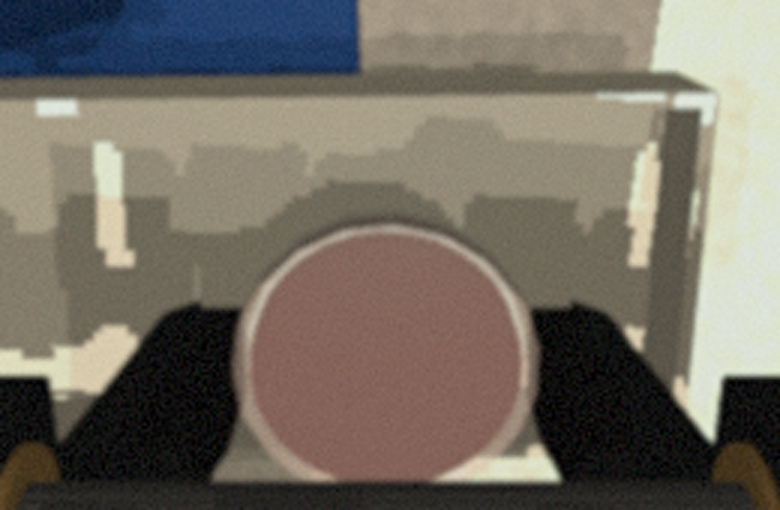

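View pics/t5.png

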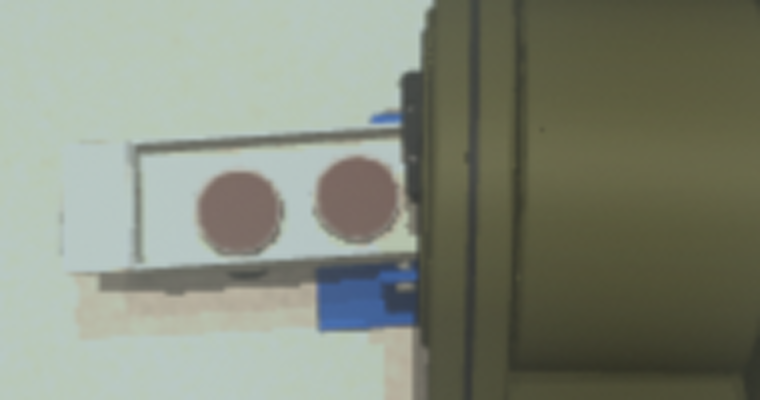

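```bash
python3 -m crank '[{"delta_rot":[0,0,0],"linear":[0.003,0,0.04],"grip":-1},{"delta_rot":[0,0,0],"linear":[0,0,0.04],"grip":-1},{"delta_rot":[0,0,0],"linear":[0,0,0.02],"grip":-1},{"delta_rot":[0,0,0],"linear":[0,0,0],"grip":-1},{"delta_rot":[0,0,0],"linear":[0,0,0],"grip":-1}]'
python3 - <<'E'
from h import *
from plant import ctrl
dlt([556,-52,124],-1.504)
im=ctrl.snapshot('wrist');cv2.imwrite('pics/w6c.png',cv2.resize(im[130:300,130:390,::-1],None,fx=3,fy=3,interpolation=cv2.INTER_CUBIC))
im=ctrl.snapshot('side');cv2.imwrite('pics/s6.png',cv2.resize(im[140:290,120:330,::-1],None,fx=3.7,fy=3.7,interpolation=cv2.INTER_CUBIC))
E
```

```text
time: 7.95
tool_pos: [555.8, -51.2, 128.2]
eef_rot: [0.0, 0.999, 0.032, -0.0]
ft_force: [-0.1, -0.1, 0.0]
grip_width: 0.614
t 7.95 pos [555.8 -51.2 128.2] F [-0.1 -0.1  0. ] g 0.614
tool delta mm [0.2 0.9 4.2] units [0.001 0.003 0.014]
rot units [ 0.    0.01 -0.04] units after rot [0.001 0.003 0.014]
```

View pics/w6c.png

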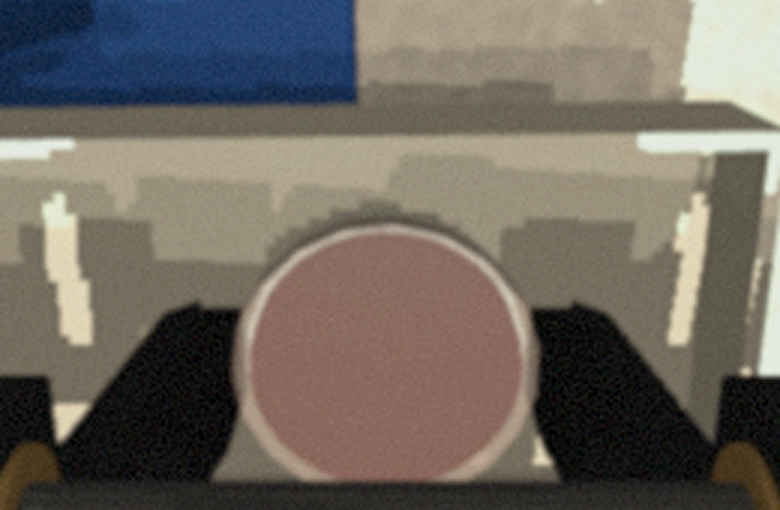

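View pics/s6.png

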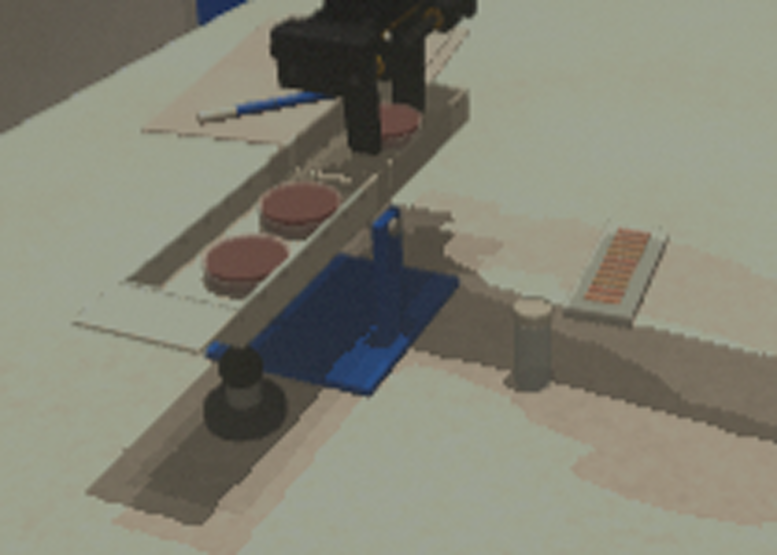

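The dish is inside the walls in both views and almost on the floor. Last millimetres now.

```bash
python3 -m crank '[{"delta_rot":[0,0,0],"linear":[0,0,0.005],"grip":-1},{"delta_rot":[0,0,0],"linear":[0,0,0.004],"grip":-1},{"delta_rot":[0,0,0],"linear":[0,0,0],"grip":-1},{"delta_rot":[0,0,0],"linear":[0,0,0],"grip":-1}]';python3 -m crank '[{"delta_rot":[0,0,0],"linear":[0,0,0.004],"grip":-1},{"delta_rot":[0,0,0],"linear":[0,0,0],"grip":-1},{"delta_rot":[0,0,0],"linear":[0,0,0],"grip":-1}]'
```

```text
time: 8.45
tool_pos: [555.9, -51.2, 125.9]
eef_rot: [0.0, 1.0, 0.032, 0.0]
ft_force: [0.2, -0.3, -0.4]
grip_width: 0.609
time: 8.75
tool_pos: [555.9, -51.1, 124.6]
eef_rot: [0.0, 0.999, 0.032, -0.0]
ft_force: [0.6, 1.2, -0.2]
grip_width: 0.611
```

```bash
python3 -m crank '[{"delta_rot":[0,0,0],"linear":[0,0,0.003],"grip":-1},{"delta_rot":[0,0,0],"linear":[0,0,0],"grip":-1},{"delta_rot":[0,0,0],"linear":[0,0,0],"grip":-1}]'
python3 -c "
from plant import ctrl
print(ctrl.state()['ft_force'])"
```

```text
time: 9.05
tool_pos: [555.9, -51.1, 123.7]
eef_rot: [0.0, 0.999, 0.032, -0.0]
ft_force: [0.2, -0.4, 0.2]
grip_width: 0.616
[ 0.17141255 -0.44015884  0.2072951 ]
```

```bash
python3 -m crank '[{"delta_rot":[0,0,0],"linear":[0,0,0.002],"grip":-1},{"delta_rot":[0,0,0],"linear":[0,0,0],"grip":0.5},{"delta_rot":[0,0,0],"linear":[0,0,0],"grip":0.5},{"delta_rot":[0,0,0],"linear":[0,0,0],"grip":0.5},{"delta_rot":[0,0,0],"linear":[0,0,0],"grip":0.5}]'
python3 -m crank '[{"delta_rot":[0,0,0],"linear":[0,0,-0.02],"grip":0.5},{"delta_rot":[0,0,0],"linear":[0,0,-0.06],"grip":0.5},{"delta_rot":[0,0,0],"linear":[0,0,-0.1],"grip":0.5},{"delta_rot":[0,0,0],"linear":[0,0,-0.12],"grip":0.5},{"delta_rot":[0,0,0],"linear":[0,0,0],"grip":0.5}]'
python3 - <<'E'
from h import *
from plant import ctrl
dlt([540,230,230],-1.504)
im=ctrl.snapshot('wrist');cv2.imwrite('pics/w7.png',im[:,:,::-1])
im=ctrl.snapshot('side');cv2.imwrite('pics/s7.png',cv2.resize(im[140:290,120:330,::-1],None,fx=3.7,fy=3.7,interpolation=cv2.INTER_CUBIC))
E
```

```text
time: 9.55
tool_pos: [555.9, -51.2, 123.1]
eef_rot: [0.0, 1.0, 0.032, -0.0]
ft_force: [-0.8, -0.0, -0.7]
grip_width: 0.747
time: 10.05
tool_pos: [558.8, -51.5, 217.7]
eef_rot: [0.0, 0.999, 0.031, 0.005]
ft_force: [1.4, 0.2, -0.4]
grip_width: 0.749
t 10.05 pos [558.8 -51.5 217.7] F [ 1.4  0.2 -0.4] g 0.749
tool delta mm [  -1.  -282.1  -12.6] units [-0.003 -0.94  -0.042]
rot units [ 0.01 -0.12 -0.05] units after rot [-0.    -0.94  -0.041]
```

View pics/w7.png

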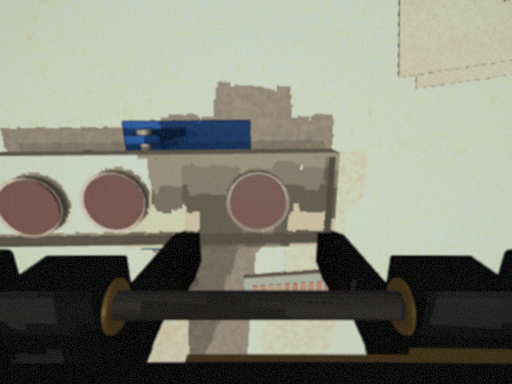

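View pics/s7.png

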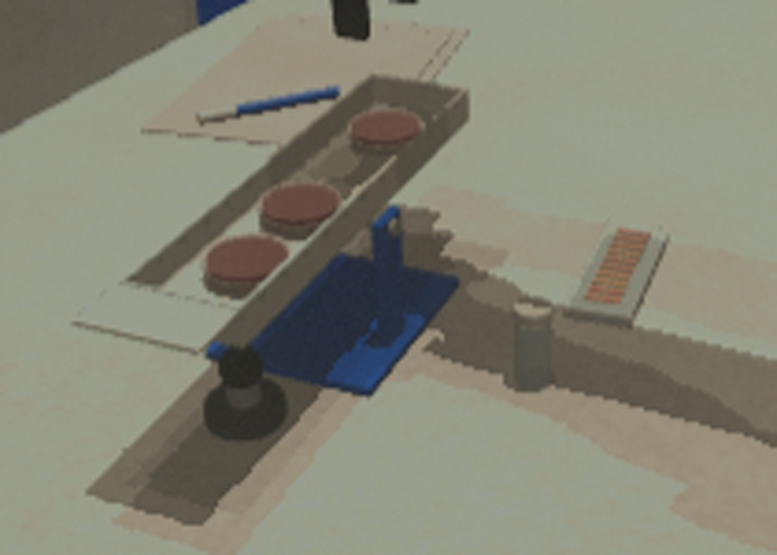

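The dish lies flat in the bay, at wrist pixel (258,201), with A at (114,200) and B at (30,207). Next I close the fingers and go above the lip.

```bash
python3 -m crank '[{"delta_rot":[0,0,0],"linear":[0,-0.1,0],"grip":0.5},{"delta_rot":[0,0,0],"linear":[0,-0.16,0],"grip":-1},{"delta_rot":[0,0,0],"linear":[0,-0.16,0],"grip":-1},{"delta_rot":[0,0,0],"linear":[0,-0.16,0],"grip":-1},{"delta_rot":[0,0,0],"linear":[0,-0.16,0],"grip":-1}]'
python3 -m crank '[{"delta_rot":[0,0,0],"linear":[0,-0.16,0],"grip":-1},{"delta_rot":[0,0,0],"linear":[0,-0.04,0],"grip":-1},{"delta_rot":[0,0,0],"linear":[0,0,0],"grip":-1},{"delta_rot":[0,0,0],"linear":[0,0,0],"grip":-1},{"delta_rot":[0,0,0],"linear":[0,0,0],"grip":-1}]'
python3 - <<'E'
from h import *
from plant import ctrl
dlt([540,230,170],-1.504)
print(np.round(ctrl.state()['joint_positions'],2))
im=ctrl.snapshot('wrist');cv2.imwrite('pics/w8.png',im[:,:,::-1]);ci=ctrl.camera_info('wrist');print(ci['eye'],ci['attitude'])
E
```

```text
time: 10.65
tool_pos: [540.6, 171.9, 211.7]
eef_rot: [0.001, 1.0, 0.032, -0.001]
ft_force: [0.4, 0.3, 1.0]
grip_width: 0.411
time: 11.15
tool_pos: [538.4, 227.2, 212.7]
eef_rot: [0.001, 1.0, 0.03, -0.0]
ft_force: [0.6, 0.3, 0.4]
grip_width: 0.004
t 11.15 pos [538.4 227.2 212.7] F [0.6 0.3 0.4] g 0.004
tool delta mm [ 1.8 -2.8 42.7] units [ 0.006 -0.009  0.142]
rot units [ 0.03  0.01 -0.09] units after rot [ 0.006 -0.009  0.142]
[-0.51  0.69  0.06  1.74 -0.05  0.71 -1.94]
[614.00762433 231.67771063 341.81383489] [ 0.10980003  0.71942225 -0.67814189 -0.10246544]
```

View pics/w8.png

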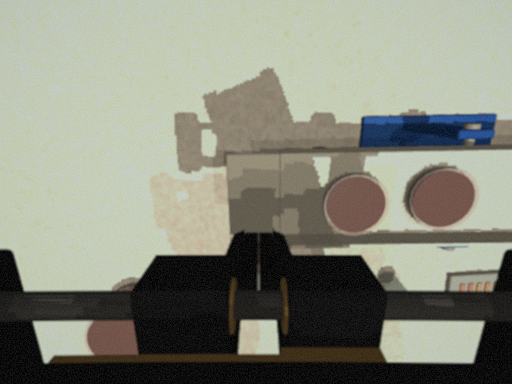

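The lip spans about (228..281, 152..234) in the wrist picture, with B at (355,204) and A at (443,197). Computing where the fingertips should go.

```bash
python3 - <<'E'
from h import *
from plant import ctrl
ci=ctrl.camera_info('wrist')
P=[pl(ci,*p,125) for p in ((227,153),(230,234),(280,152),(281,233),(254,193))];print(np.round(P,1))
print('hinge est',P[4]-185*np.array([np.cos(1.638),np.sin(1.638),0]))
E
```

```text
[[578.2 253.1 125. ]
 [510.4 248.8 125. ]
 [581.4 212.7 125. ]
 [513.8 206.3 125. ]
 [547.5 230.7 125. ]]
hinge est [559.88232367  46.15872314 125.        ]
```

```bash
python3 -m crank '[{"delta_rot":[0,0,-0.09],"linear":[0.006,-0.027,0.07],"grip":-1},{"delta_rot":[0,0,0],"linear":[0,0,0.07],"grip":-1},{"delta_rot":[0,0,0],"linear":[0,0,0.06],"grip":-1},{"delta_rot":[0,0,0],"linear":[0,0,0],"grip":-1},{"delta_rot":[0,0,0],"linear":[0,0,0],"grip":-1}]'
python3 -m crank '[{"delta_rot":[0,0,0],"linear":[0,0,0],"grip":-1},{"delta_rot":[0,0,0],"linear":[0,0,0],"grip":-1}]'
python3 - <<'E'
from h import *
from plant import ctrl
dlt([540,235,142],-1.504)
im=ctrl.snapshot('wrist');cv2.imwrite('pics/w9.png',im[:,:,::-1])
im=ctrl.snapshot('side');cv2.imwrite('pics/s9.png',cv2.resize(im[140:290,120:330,::-1],None,fx=3.7,fy=3.7,interpolation=cv2.INTER_CUBIC))
E
```

```text
time: 11.7
tool_pos: [539.8, 237.2, 153.3]
eef_rot: [0.0, 0.999, 0.034, -0.0]
ft_force: [1.1, -0.3, 0.3]
grip_width: 0.002
time: 11.9
tool_pos: [540.1, 238.4, 154.2]
eef_rot: [-0.0, 0.999, 0.035, 0.001]
ft_force: [0.4, 0.7, 0.1]
grip_width: 0.003
t 11.9 pos [540.1 238.4 154.2] F [0.4 0.7 0.1] g 0.003
tool delta mm [-0.3  3.4 12.2] units [-0.001  0.011  0.041]
rot units [-0.01 -0.02  0.04] units after rot [-0.001  0.011  0.041]
```

View pics/w9.png

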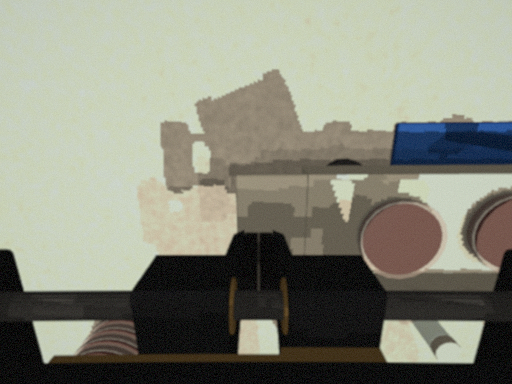

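View pics/s9.png

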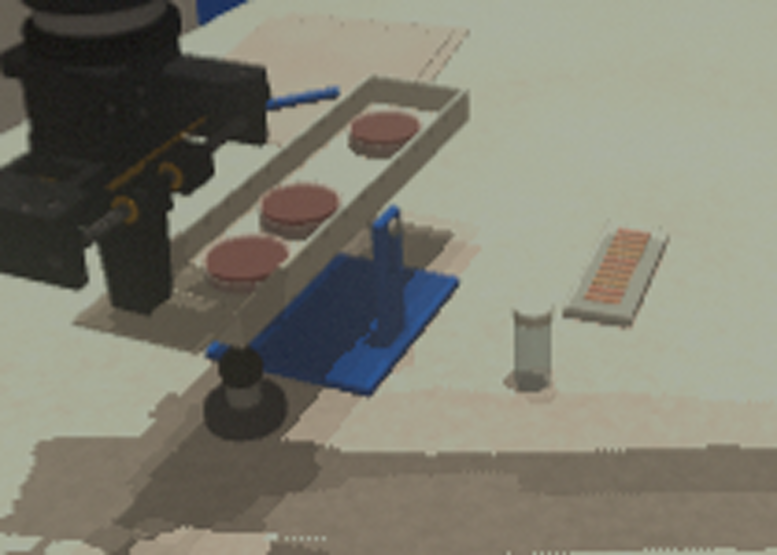

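The fingertips are above the lip, about 8 mm outward of its centre (lip columns 238–307, fingers at 259). I'll shift inward slightly and go down.

```bash
python3 -m crank '[{"delta_rot":[0,0,0.04],"linear":[0,0.011,0.03],"grip":-1},{"delta_rot":[0,0,0],"linear":[0,0,0.015],"grip":-1},{"delta_rot":[0,0,0],"linear":[0,0,0.015],"grip":-1},{"delta_rot":[0,0,0],"linear":[0,0,0.015],"grip":-1},{"delta_rot":[0,0,0],"linear":[0,0,0.01],"grip":-1}]'
python3 -m crank '[{"delta_rot":[0,0,0],"linear":[0,0,0.015],"grip":-1},{"delta_rot":[0,0,0],"linear":[0,0,0.015],"grip":-1},{"delta_rot":[0,0,0],"linear":[0,0,0.015],"grip":-1},{"delta_rot":[0,0,0],"linear":[0,0,0],"grip":-1},{"delta_rot":[0,0,0],"linear":[0,0,0],"grip":-1}]'
python3 - <<'E'
from h import *
from plant import ctrl
dlt([540,235,90],-1.504)
im=ctrl.snapshot('wrist');cv2.imwrite('pics/w10.png',im[:,:,::-1])
E
```

```text
time: 12.5
tool_pos: [539.6, 235.8, 127.2]
eef_rot: [-0.0, 0.999, 0.034, 0.0]
ft_force: [0.5, 2.0, 1.6]
grip_width: 0.004
time: 13.0
tool_pos: [539.4, 235.1, 113.9]
eef_rot: [0.0, 0.999, 0.034, -0.0]
ft_force: [-1.1, 2.1, 1.6]
grip_width: 0.01
t 13.0 pos [539.4 235.1 113.9] F [-1.1  2.1  1.6] g 0.01
tool delta mm [ 0.6  0.1 23.9] units [0.002 0.    0.08 ]
rot units [0.   0.01 0.01] units after rot [0.002 0.    0.08 ]
```

View pics/w10.png

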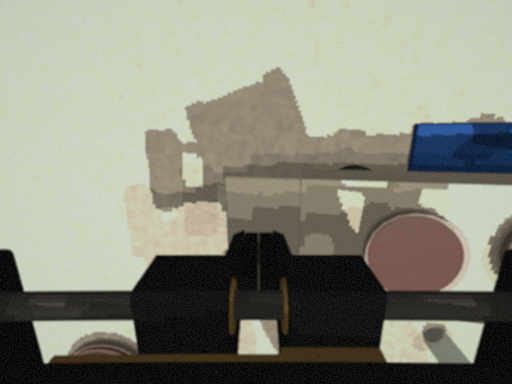

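The tray follows, with about 2 N on the tool. Continuing down gradually.

```bash
python3 -m crank '[{"delta_rot":[0,0,0],"linear":[0,0,0.015],"grip":-1},{"delta_rot":[0,0,0],"linear":[0,0,0.015],"grip":-1},{"delta_rot":[0,0,0],"linear":[0,0,0.015],"grip":-1},{"delta_rot":[0,0,0],"linear":[0,0,0.015],"grip":-1},{"delta_rot":[0,0,0],"linear":[0,0,0.008],"grip":-1}]'
python3 -m crank '[{"delta_rot":[0,0,0],"linear":[0,0,0],"grip":-1},{"delta_rot":[0,0,0],"linear":[0,0,0],"grip":-1},{"delta_rot":[0,0,0],"linear":[0,0,0],"grip":-1}]'
python3 -m crank '[{"delta_rot":[0,0,0],"linear":[0,0,0.006],"grip":-1},{"delta_rot":[0,0,0],"linear":[0,0,0.006],"grip":-1},{"delta_rot":[0,0,0],"linear":[0,0,0],"grip":-1},{"delta_rot":[0,0,0],"linear":[0,0,0],"grip":-1}]'
```

```text
time: 13.55
tool_pos: [539.6, 234.3, 93.1]
eef_rot: [0.001, 0.999, 0.033, -0.0]
ft_force: [0.6, -0.3, 2.6]
grip_width: 0.008
time: 13.85
tool_pos: [539.6, 234.8, 93.8]
eef_rot: [0.0, 0.999, 0.033, -0.0]
ft_force: [0.1, 0.4, 2.3]
grip_width: 0.001
time: 14.25
tool_pos: [539.7, 235.2, 90.1]
eef_rot: [0.0, 0.999, 0.034, 0.0]
ft_force: [-0.4, 0.1, 2.1]
grip_width: 0.008
```

```bash
python3 -m crank '[{"delta_rot":[0,0,0],"linear":[0,0,0.006],"grip":-1},{"delta_rot":[0,0,0],"linear":[0,0,0.004],"grip":-1},{"delta_rot":[0,0,0],"linear":[0,0,0],"grip":-1},{"delta_rot":[0,0,0],"linear":[0,0,0],"grip":-1}]'
python3 -m crank '[{"delta_rot":[0,0,0],"linear":[0,0,0.005],"grip":-1},{"delta_rot":[0,0,0],"linear":[0,0,0.003],"grip":-1},{"delta_rot":[0,0,0],"linear":[0,0,0],"grip":-1},{"delta_rot":[0,0,0],"linear":[0,0,0],"grip":-1}]'
python3 - <<'E'
from h import *
from plant import ctrl
dlt([540,235,90],-1.504)
im=ctrl.snapshot('wrist');cv2.imwrite('pics/w11.png',im[:,:,::-1])
im=ctrl.snapshot('side');cv2.imwrite('pics/s11.png',cv2.resize(im[140:290,120:330,::-1],None,fx=3.7,fy=3.7,interpolation=cv2.INTER_CUBIC))
E
```

```text
time: 14.65
tool_pos: [539.7, 235.2, 87.1]
eef_rot: [-0.0, 0.999, 0.034, 0.0]
ft_force: [-0.5, -0.5, 2.1]
grip_width: 0.006
time: 15.05
tool_pos: [539.6, 235.2, 84.7]
eef_rot: [0.0, 0.999, 0.034, 0.0]
ft_force: [1.0, -1.7, 2.0]
grip_width: -0.001
t 15.05 pos [539.6 235.2  84.7] F [ 1.  -1.7  2. ] g -0.001
tool delta mm [ 0.3  0.2 -5.3] units [ 0.001  0.001 -0.018]
rot units [ 0.   -0.    0.01] units after rot [ 0.001  0.001 -0.018]
```

View pics/w11.png

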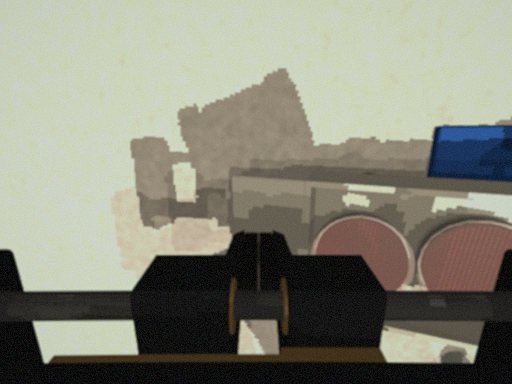

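View pics/s11.png

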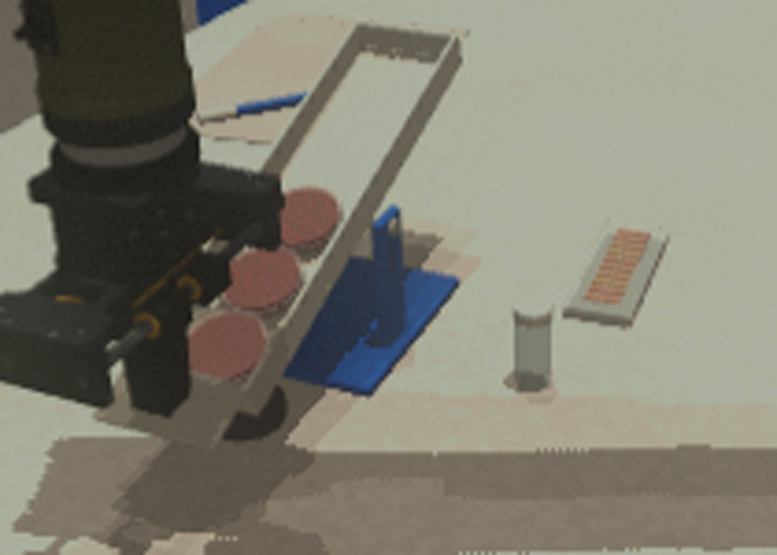

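All three dishes have slid together at the lip end: the wrist view shows the lowest at (362,255) and the next at (470,262). Still about 2 N, so the rest isn't reached yet.

```bash
python3 -m crank '[{"delta_rot":[0,0,0],"linear":[0,0,0.003],"grip":-1},{"delta_rot":[0,0,0],"linear":[0,0,0.003],"grip":-1},{"delta_rot":[0,0,0],"linear":[0,0,0],"grip":-1},{"delta_rot":[0,0,0],"linear":[0,0,0],"grip":-1}]'
python3 -m crank '[{"delta_rot":[0,0,0],"linear":[0,0,0.003],"grip":-1},{"delta_rot":[0,0,0],"linear":[0,0,0.003],"grip":-1},{"delta_rot":[0,0,0],"linear":[0,0,0],"grip":-1},{"delta_rot":[0,0,0],"linear":[0,0,0],"grip":-1}]'
```

```text
time: 15.55
tool_pos: [539.6, 235.2, 82.9]
eef_rot: [0.0, 0.999, 0.034, -0.0]
ft_force: [0.6, -1.0, 2.1]
grip_width: 0.004
time: 15.95
tool_pos: [539.6, 235.2, 81.0]
eef_rot: [0.0, 0.999, 0.034, -0.0]
ft_force: [0.3, -0.6, 3.1]
grip_width: 0.006
```

```bash
python3 -m crank '[{"delta_rot":[0,0,0],"linear":[0,0,0.003],"grip":-1},{"delta_rot":[0,0,0],"linear":[0,0,0.003],"grip":-1},{"delta_rot":[0,0,0],"linear":[0,0,0],"grip":-1},{"delta_rot":[0,0,0],"linear":[0,0,0],"grip":-1}]'
```

```text
time: 16.35
tool_pos: [539.5, 235.2, 79.2]
eef_rot: [0.0, 0.999, 0.034, -0.0]
ft_force: [1.1, -0.8, 2.5]
grip_width: 0.004
```

```bash
python3 -m crank '[{"delta_rot":[0,0,0],"linear":[0,0,0.003],"grip":-1},{"delta_rot":[0,0,0],"linear":[0,0,0.003],"grip":-1},{"delta_rot":[0,0,0],"linear":[0,0,0],"grip":-1},{"delta_rot":[0,0,0],"linear":[0,0,0],"grip":-1}]'
```

```text
time: 16.75
tool_pos: [539.6, 235.2, 77.4]
eef_rot: [0.0, 0.999, 0.034, -0.0]
ft_force: [-1.2, -0.6, 2.2]
grip_width: 0.006
```

```bash
python3 -m crank '[{"delta_rot":[0,0,0],"linear":[0,0,0.003],"grip":-1},{"delta_rot":[0,0,0],"linear":[0,0,0.003],"grip":-1},{"delta_rot":[0,0,0],"linear":[0,0,0],"grip":-1},{"delta_rot":[0,0,0],"linear":[0,0,0],"grip":-1}]'
```

```text
time: 17.15
tool_pos: [539.6, 235.2, 75.7]
eef_rot: [0.0, 0.999, 0.034, -0.0]
ft_force: [-0.3, -0.3, 2.2]
grip_width: 0.006
```

```bash
python3 -m crank '[{"delta_rot":[0,0,0],"linear":[0,0,0.003],"grip":-1},{"delta_rot":[0,0,0],"linear":[0,0,0.003],"grip":-1},{"delta_rot":[0,0,0],"linear":[0,0,0],"grip":-1},{"delta_rot":[0,0,0],"linear":[0,0,0],"grip":-1}]'
```

```text
time: 17.55
tool_pos: [539.6, 235.2, 73.9]
eef_rot: [0.0, 0.999, 0.034, -0.0]
ft_force: [-0.2, -0.6, 2.2]
grip_width: 0.006
```

```bash
python3 -m crank '[{"delta_rot":[0,0,0],"linear":[0,0,0.003],"grip":-1},{"delta_rot":[0,0,0],"linear":[0,0,0.003],"grip":-1},{"delta_rot":[0,0,0],"linear":[0,0,0],"grip":-1},{"delta_rot":[0,0,0],"linear":[0,0,0],"grip":-1}]'
python3 - <<'E'
from plant import ctrl
import cv2
im=ctrl.snapshot('side');cv2.imwrite('pics/s12.png',cv2.resize(im[170:290,120:330,::-1],None,fx=3.7,fy=3.7,interpolation=cv2.INTER_CUBIC))
E
```

```text
time: 17.95
tool_pos: [539.6, 235.3, 72.0]
eef_rot: [-0.0, 0.999, 0.034, -0.0]
ft_force: [-0.3, 0.2, 3.2]
grip_width: 0.003
```

View pics/s12.png

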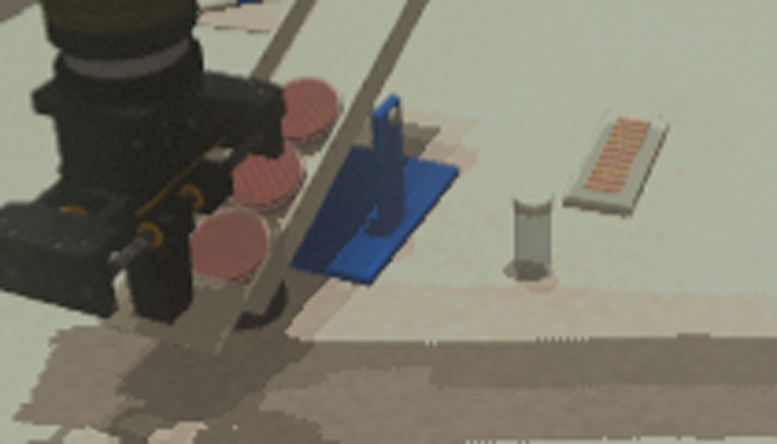

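The tray is near 22°, the dishes sit together, and the rest isn't loaded yet.

```bash
python3 -m crank '[{"delta_rot":[0,0,0],"linear":[0,0,0.003],"grip":-1},{"delta_rot":[0,0,0],"linear":[0,0,0.002],"grip":-1},{"delta_rot":[0,0,0],"linear":[0,0,0],"grip":-1},{"delta_rot":[0,0,0],"linear":[0,0,0],"grip":-1}]'
```

```text
time: 18.4
tool_pos: [539.6, 235.3, 70.6]
eef_rot: [-0.0, 0.999, 0.034, 0.0]
ft_force: [1.1, -0.8, 2.9]
grip_width: 0.001
```

```bash
python3 -m crank '[{"delta_rot":[0,0,0],"linear":[0,0,0.003],"grip":-1},{"delta_rot":[0,0,0],"linear":[0,0,0.002],"grip":-1},{"delta_rot":[0,0,0],"linear":[0,0,0],"grip":-1},{"delta_rot":[0,0,0],"linear":[0,0,0],"grip":-1}]'
```

```text
time: 18.8
tool_pos: [539.6, 235.1, 69.0]
eef_rot: [0.0, 0.999, 0.034, -0.0]
ft_force: [0.1, -1.3, 2.3]
grip_width: 0.009
```

```bash
python3 -m crank '[{"delta_rot":[0,0,0],"linear":[0,0,0.003],"grip":-1},{"delta_rot":[0,0,0],"linear":[0,0,0.002],"grip":-1},{"delta_rot":[0,0,0],"linear":[0,0,0],"grip":-1},{"delta_rot":[0,0,0],"linear":[0,0,0],"grip":-1}]'
```

```text
time: 19.2
tool_pos: [539.7, 235.0, 67.9]
eef_rot: [0.0, 0.999, 0.034, 0.0]
ft_force: [0.3, -1.2, 6.2]
grip_width: 0.008
```

```bash
python3 -m crank '[{"delta_rot":[0,0,0],"linear":[0,0,0.003],"grip":-1},{"delta_rot":[0,0,0],"linear":[0,0,0.002],"grip":-1},{"delta_rot":[0,0,0],"linear":[0,0,0],"grip":-1},{"delta_rot":[0,0,0],"linear":[0,0,0],"grip":-1}]'
```

```text
time: 19.6
tool_pos: [539.7, 234.9, 67.4]
eef_rot: [0.0, 0.999, 0.033, 0.0]
ft_force: [-1.4, -1.6, 14.7]
grip_width: 0.008
```

The rest is reached. At 14.7 N I back off about 0.7 mm to reach ~10 N.

```bash
python3 -m crank '[{"delta_rot":[0,0,0],"linear":[0,0,-0.0025],"grip":-1},{"delta_rot":[0,0,0],"linear":[0,0,0],"grip":-1},{"delta_rot":[0,0,0],"linear":[0,0,0],"grip":-1}]'
```

```text
time: 19.9
tool_pos: [539.7, 235.0, 67.6]
eef_rot: [0.0, 0.999, 0.033, 0.0]
ft_force: [-1.5, -0.8, 10.0]
grip_width: 0.007
```

```bash
python3 -m crank '[{"delta_rot":[0,0,0],"linear":[0,0,0],"grip":-1},{"delta_rot":[0,0,0],"linear":[0,0,0],"grip":-1},{"delta_rot":[0,0,0],"linear":[0,0,0],"grip":-1},{"delta_rot":[0,0,0],"linear":[0,0,0],"grip":-1},{"delta_rot":[0,0,0],"linear":[0,0,0],"grip":-1}]'
```

```text
time: 20.4
tool_pos: [539.7, 235.0, 67.6]
eef_rot: [0.0, 0.999, 0.033, 0.0]
ft_force: [-1.1, -1.3, 9.4]
grip_width: 0.008
```

```bash
python3 -m crank '[{"delta_rot":[0,0,0],"linear":[0,0,0],"grip":-1},{"delta_rot":[0,0,0],"linear":[0,0,0],"grip":-1},{"delta_rot":[0,0,0],"linear":[0,0,0],"grip":-1},{"delta_rot":[0,0,0],"linear":[0,0,0],"grip":-1},{"delta_rot":[0,0,0],"linear":[0,0,0],"grip":-1}]' | grep -E 'time|force'
python3 -m crank '[{"delta_rot":[0,0,0],"linear":[0,0,0],"grip":-1},{"delta_rot":[0,0,0],"linear":[0,0,0],"grip":-1},{"delta_rot":[0,0,0],"linear":[0,0,0],"grip":-1},{"delta_rot":[0,0,0],"linear":[0,0,0],"grip":-1},{"delta_rot":[0,0,0],"linear":[0,0,0],"grip":-1}]' | grep -E 'time|force'
python3 -m crank '[{"delta_rot":[0,0,0],"linear":[0,0,0],"grip":-1},{"delta_rot":[0,0,0],"linear":[0,0,0],"grip":-1},{"delta_rot":[0,0,0],"linear":[0,0,0],"grip":-1},{"delta_rot":[0,0,0],"linear":[0,0,0],"grip":-1},{"delta_rot":[0,0,0],"linear":[0,0,0],"grip":-1}]' | grep -E 'time|force'
python3 -m crank '[{"delta_rot":[0,0,0],"linear":[0,0,0],"grip":-1},{"delta_rot":[0,0,0],"linear":[0,0,0],"grip":-1},{"delta_rot":[0,0,0],"linear":[0,0,0],"grip":-1},{"delta_rot":[0,0,0],"linear":[0,0,0],"grip":-1},{"delta_rot":[0,0,0],"linear":[0,0,0],"grip":-1}]' | grep -E 'time|force'
python3 -m crank '[{"delta_rot":[0,0,0],"linear":[0,0,0],"grip":-1},{"delta_rot":[0,0,0],"linear":[0,0,0],"grip":-1},{"delta_rot":[0,0,0],"linear":[0,0,0],"grip":-1},{"delta_rot":[0,0,0],"linear":[0,0,0],"grip":-1},{"delta_rot":[0,0,0],"linear":[0,0,0],"grip":-1}]' | grep -E 'time|force'
python3 -m crank '[{"delta_rot":[0,0,0],"linear":[0,0,0],"grip":-1},{"delta_rot":[0,0,0],"linear":[0,0,0],"grip":-1},{"delta_rot":[0,0,0],"linear":[0,0,0],"grip":-1},{"delta_rot":[0,0,0],"linear":[0,0,0],"grip":-1},{"delta_rot":[0,0,0],"linear":[0,0,0],"grip":-1}]' | grep -E 'time|force'
python3 -m crank '[{"delta_rot":[0,0,0],"linear":[0,0,0],"grip":-1},{"delta_rot":[0,0,0],"linear":[0,0,0],"grip":-1},{"delta_rot":[0,0,0],"linear":[0,0,0],"grip":-1},{"delta_rot":[0,0,0],"linear":[0,0,0],"grip":-1},{"delta_rot":[0,0,0],"linear":[0,0,0],"grip":-1}]' | grep -E 'time|force'
python3 - <<'E'
from plant import ctrl
import cv2
im=ctrl.snapshot('side');cv2.imwrite('pics/s13.png',cv2.resize(im[140:290,120:330,::-1],None,fx=3.7,fy=3.7,interpolation=cv2.INTER_CUBIC))
im=ctrl.snapshot('wrist');cv2.imwrite('pics/w13.png',im[:,:,::-1])
print(ctrl.state()['time'],ctrl.state()['ft_force'])
E
```

```text
time: 20.9
ft_force: [-1.7, -0.8, 9.8]
time: 21.4
ft_force: [-1.4, -2.1, 9.5]
time: 21.9
ft_force: [-1.1, -1.4, 9.2]
time: 22.4
ft_force: [-1.6, -2.4, 10.0]
time: 22.9
ft_force: [-1.2, -1.7, 9.9]
time: 23.4
ft_force: [-1.0, -1.5, 8.1]
time: 23.9
ft_force: [-1.0, -1.8, 9.7]
24.0 [-1.54848336 -1.7718129  10.25448964]
```

View pics/s13.png

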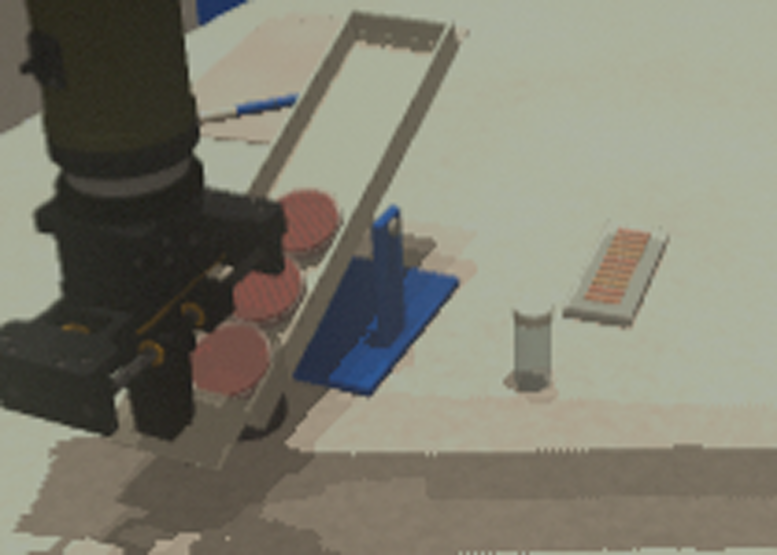

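View pics/w13.png

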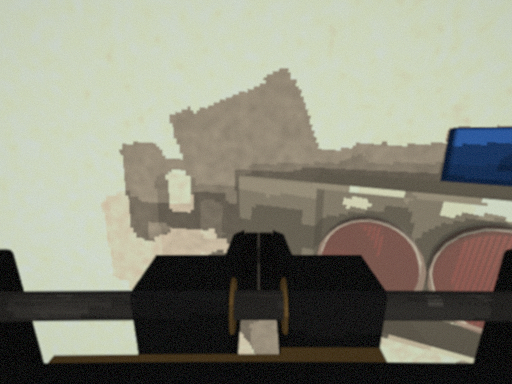

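The three dishes are in a touching row at the lip end after a 4 s hold at about 9.7 N. Easing up at about 30 mm/s, slower near level.

```bash
python3 -m crank '[{"delta_rot":[0,0,0],"linear":[0,0,-0.005],"grip":-1},{"delta_rot":[0,0,0],"linear":[0,0,-0.008],"grip":-1},{"delta_rot":[0,0,0],"linear":[0,0,-0.01],"grip":-1},{"delta_rot":[0,0,0],"linear":[0,0,-0.01],"grip":-1},{"delta_rot":[0,0,0],"linear":[0,0,-0.01],"grip":-1}]'
python3 -m crank '[{"delta_rot":[0,0,0],"linear":[0,0,-0.01],"grip":-1},{"delta_rot":[0,0,0],"linear":[0,0,-0.01],"grip":-1},{"delta_rot":[0,0,0],"linear":[0,0,-0.01],"grip":-1},{"delta_rot":[0,0,0],"linear":[0,0,-0.01],"grip":-1},{"delta_rot":[0,0,0],"linear":[0,0,-0.01],"grip":-1}]'
python3 -m crank '[{"delta_rot":[0,0,0],"linear":[0,0,-0.01],"grip":-1},{"delta_rot":[0,0,0],"linear":[0,0,-0.01],"grip":-1},{"delta_rot":[0,0,0],"linear":[0,0,-0.01],"grip":-1},{"delta_rot":[0,0,0],"linear":[0,0,-0.01],"grip":-1},{"delta_rot":[0,0,0],"linear":[0,0,-0.01],"grip":-1}]'
python3 -m crank '[{"delta_rot":[0,0,0],"linear":[0,0,-0.01],"grip":-1},{"delta_rot":[0,0,0],"linear":[0,0,-0.01],"grip":-1},{"delta_rot":[0,0,0],"linear":[0,0,-0.01],"grip":-1},{"delta_rot":[0,0,0],"linear":[0,0,-0.01],"grip":-1},{"delta_rot":[0,0,0],"linear":[0,0,-0.01],"grip":-1}]'
```

```text
time: 24.5
tool_pos: [539.5, 236.5, 80.0]
eef_rot: [-0.001, 0.999, 0.034, 0.0]
ft_force: [-1.3, 2.4, 2.3]
grip_width: 0.001
time: 25.0
tool_pos: [539.6, 235.0, 95.0]
eef_rot: [0.0, 0.999, 0.034, -0.0]
ft_force: [-0.4, 2.1, 1.7]
grip_width: 0.006
time: 25.5
tool_pos: [539.6, 235.0, 110.0]
eef_rot: [0.0, 0.999, 0.034, -0.0]
ft_force: [-0.6, 2.0, 0.8]
grip_width: 0.007
time: 26.0
tool_pos: [539.6, 234.7, 124.9]
eef_rot: [0.0, 0.999, 0.033, -0.0]
ft_force: [-0.1, -0.5, 1.5]
grip_width: 0.009
```

```bash
python3 -m crank '[{"delta_rot":[0,0,0],"linear":[0,0,-0.008],"grip":-1},{"delta_rot":[0,0,0],"linear":[0,0,-0.007],"grip":-1},{"delta_rot":[0,0,0],"linear":[0,0,-0.006],"grip":-1},{"delta_rot":[0,0,0],"linear":[0,0,-0.005],"grip":-1},{"delta_rot":[0,0,0],"linear":[0,0,-0.005],"grip":-1}]'
python3 -m crank '[{"delta_rot":[0,0,0],"linear":[0,0,-0.005],"grip":-1},{"delta_rot":[0,0,0],"linear":[0,0,-0.005],"grip":-1},{"delta_rot":[0,0,0],"linear":[0,0,-0.005],"grip":-1},{"delta_rot":[0,0,0],"linear":[0,0,-0.005],"grip":-1},{"delta_rot":[0,0,0],"linear":[0,0,-0.005],"grip":-1}]'
python3 -m crank '[{"delta_rot":[0,0,0],"linear":[0,0,-0.005],"grip":-1},{"delta_rot":[0,0,0],"linear":[0,0,-0.005],"grip":-1},{"delta_rot":[0,0,0],"linear":[0,0,-0.005],"grip":-1},{"delta_rot":[0,0,0],"linear":[0,0,-0.005],"grip":-1},{"delta_rot":[0,0,0],"linear":[0,0,-0.005],"grip":-1}]'
```

```text
time: 26.5
tool_pos: [539.5, 235.0, 134.1]
eef_rot: [0.0, 0.999, 0.034, -0.0]
ft_force: [0.4, 0.1, 1.1]
grip_width: 0.003
time: 27.0
tool_pos: [539.6, 235.2, 141.6]
eef_rot: [0.0, 0.999, 0.034, -0.0]
ft_force: [-0.2, -0.3, 0.5]
grip_width: 0.006
time: 27.5
tool_pos: [539.6, 235.3, 149.1]
eef_rot: [0.0, 0.999, 0.034, -0.0]
ft_force: [0.3, -0.3, -1.3]
grip_width: 0.002
```

Clear of the lip now. I'll lift away and look.

```bash
python3 -m crank '[{"delta_rot":[0,0,0],"linear":[0,0,-0.05],"grip":-1},{"delta_rot":[0,0,0],"linear":[0,0,-0.12],"grip":-1},{"delta_rot":[0,0,0],"linear":[0,0,-0.14],"grip":-1},{"delta_rot":[0,0,0],"linear":[0,-0.1,-0.1],"grip":-1},{"delta_rot":[0,0,0],"linear":[0,-0.14,0],"grip":-1}]'
python3 -m crank '[{"delta_rot":[0,0,0],"linear":[0,-0.15,0],"grip":-1},{"delta_rot":[0,0,0],"linear":[0,-0.1,0],"grip":-1},{"delta_rot":[0,0,0],"linear":[0,0,0],"grip":-1},{"delta_rot":[0,0,0],"linear":[0,0,0],"grip":-1},{"delta_rot":[0,0,0],"linear":[0,0,0],"grip":-1}]'
python3 - <<'E'
from plant import ctrl
import cv2,numpy as np
im=ctrl.snapshot('side');cv2.imwrite('pics/s14.png',cv2.resize(im[140:290,120:330,::-1],None,fx=3.7,fy=3.7,interpolation=cv2.INTER_CUBIC))
im=ctrl.snapshot('wrist');cv2.imwrite('pics/w14.png',im[:,:,::-1])
im=ctrl.snapshot('top');cv2.imwrite('pics/t14.png',cv2.resize(im[110:290,70:400,::-1],None,fx=2.4,fy=2.4,interpolation=cv2.INTER_CUBIC))
for q in ('rest','vial','strip','stack'):print(q,[(d['rect'],d['confidence']) for d in ctrl.look_for('side',q)] if ctrl.snapshot('side') is not None else 0)
E
```

```text
time: 28.0
tool_pos: [538.3, 305.8, 277.4]
eef_rot: [-0.001, 1.0, 0.031, 0.005]
ft_force: [1.8, -0.1, 0.2]
grip_width: 0.002
time: 28.5
tool_pos: [530.4, 379.7, 272.0]
eef_rot: [0.001, 0.999, 0.032, 0.0]
ft_force: [-0.5, 0.3, 0.5]
grip_width: 0.009
rest [([185.9, 244.9, 19.8, 26.9], 0.64)]
vial [([262.8, 231.7, 9.7, 25.5], 0.62)]
strip [([286.0, 216.6, 25.6, 30.1], 0.57)]
stack [([212.2, 352.2, 59.8, 63.5], 0.63)]
```

View pics/s14.png

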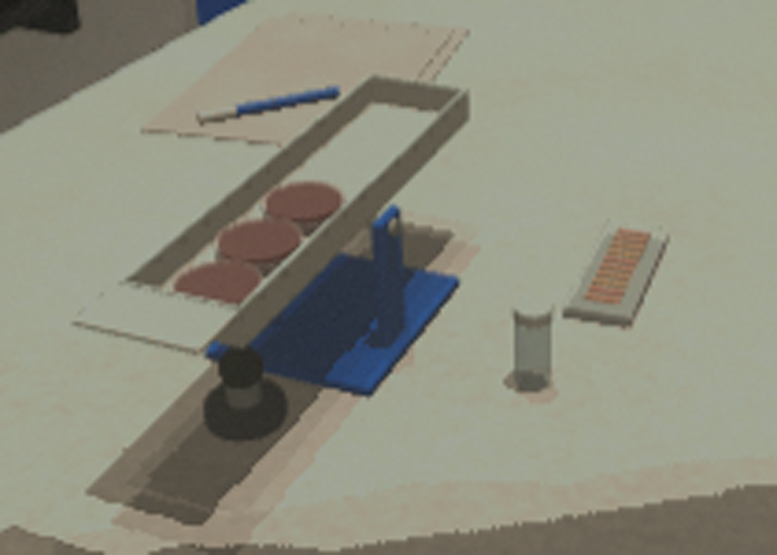

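View pics/w14.png

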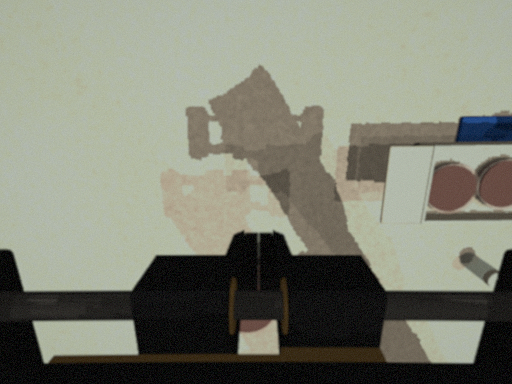

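View pics/t14.png

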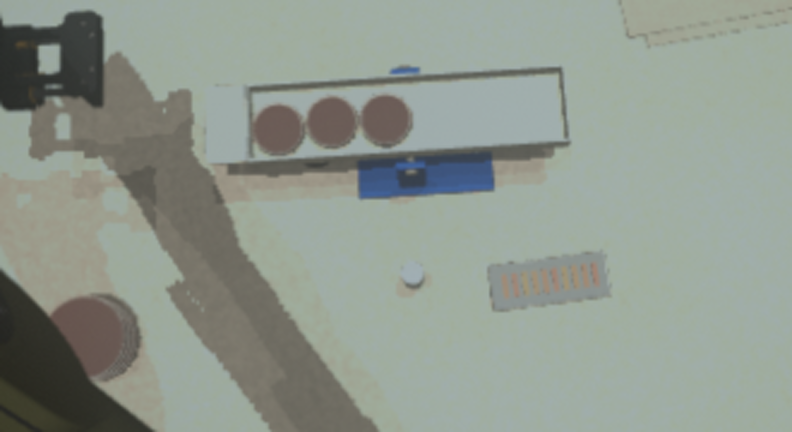

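The tray is level. The dishes touch in a row at the lip end, at zoomed top-view pixels (278,130), (332,122) and (386,119). The vial, strip, stack and rest are where they started.

```bash
python3 -c "
from plant import ctrl
print(ctrl.finish_job())"
```

```text
the job is handed in; nothing more can be done
None
```

The job is done and handed in at about 29 s of robot time, well under the 70 s limit.

- **Placing:** I laid the loose dish flat in the empty end of the tray and let go. The wrist and side pictures confirmed it lay flat between the walls.
- **Tipping:** I pushed the lip down in small steps until the tray met the rest. The dishes had already slid together by then. The force read 14.7 N for one step at contact, about 18 N on the rest by the given rule, so within its 25 N limit. I backed off at once and held 8–10 N (mostly 9–10 N) for about 4 s.
- **Easing back:** The lip rose at about 30 mm/s, then 15 mm/s near level. The fingers stayed on it until the force faded out at level, so it did not snap back.

The last pictures show the tray level and the three dishes in a touching row against the lip-end wall. The vial, strip, stack and rest are within 1–3 pixels of their first positions, which is within the detector's own scatter. The arm is clear of everything.

Two readings did not fully agree. The wrist camera placed things about 4 mm further ahead of the robot (+x) than the top camera, so I used relative measurements when lowering the dish. No clear contact force showed as the dish reached the tray floor, so it may have dropped up to about 1 mm on release.

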